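# Switch on and zero the kitchen scale

### The arm

A 6-joint arm with a two-finger parallel gripper is mounted at the origin on a cart in front of the work surface, level with it; the furniture and walls round the work are solid. World frame = base frame: x ahead of the robot, y to its left, z up, the work surface at z = 0. Lengths are in m, angles in rad, forces in N, time in s.
With the tool pointing down it reaches from about 0.275 to 0.875 m from the base axis. Payload 12.5 kg.
Tool frame: the origin (TCP) lies at the very end of the fingers, on their centre line; the grasp point (between the pads) lies 19 mm behind it; x points along the fingers, z is the direction in which the jaws open and shut, and the axes are right-handed (so a half turn about x gives the same grasp; the last joint's range is limited). The gripper opens to 85 mm and grips with 20 to 120 N. Pads are 22 mm wide; open, the fingers measure 114 mm over their backs; the gripper's body (76 mm by 85 mm) begins 54 mm behind the grasp point. The pads swing forward as they close: fully open they stand 13 mm farther back than shut.
Start: joints at [-1.354, 0.351, 1.652, -0, 1.139, -0.085], TCP at [0.164, -0.525, 0.231] pointing down, gripper open.
Joint ranges: [-2.75, 2.75], [-0.79, 2.1], [0.01, 2.65], [-1.57, 4.71], [0.07, 3.14], [-2.87, 2.87]. Speed limits (rad/s): [2.22, 2.22, 2.79, 3.14, 3.14, 3.14].

### API

Orientations are given as a unit quaternion [x, y, z, w].
In Python, from station import arm gives the robot as it stands.
- The arm moves only by the shell command python3 -m creep 'ROWS' [FORCE]. ROWS is JSON, a list of rows, each an object of numbers: "tx", "ty", "tz": the shift along the tool's x, y, z in mm; "yaw": the turn about the tool's x in degrees; "claw": the opening, from -1 (shut) to 1 (fully open). In form: [{"tx": .., "ty": .., "tz": .., "yaw": .., "claw": ..}, ...]. A call has 1 to 8 rows; each row shifts and turns the commanded pose from where the row before left it, along the tool's axes as they then stand; what a row does not reach is not made up. A row lasts 1/12 s, in which the tool goes at most 41.7 mm and 7.16 degrees, less where a joint would pass 70% of its speed; a pose out of reach is approached as far as the arm can. A call with a gripper value outside its range is refused whole. The fingers move at their own pace and stop on an object; FORCE is the grip in N (left out, the last holds). Time passes only in rows, so rows that do not move let the fingers close. It gives the time, the measured TCP pose, the force and the opening at its end, in the units of the state.
- arm.observe(): the state, without advancing time (a new reading comes with each control period).
- arm.grab_frame(name): name is "scene" or "top" or "wrist"; returns the picture (384x512x3 uint8, red, green, blue); there is no depth.
- arm.camera_params(name): a dict with "fx", "fy", "cx", "cy" (pixels), "R" (3x3) and "t" (3): a world point X has camera coordinates R X + t. Camera axes: x right, y down, z forward; pixel columns grow to the right and rows downward; lengths in m; the calibration is good to about 2 mm. A picture is of the moment at which its call begins: read the wrist's pose just before it. camera_params takes no time and is no camera call; for the wrist camera it gives the pose at the moment of the call.
- arm.finish_job(): hands the job in, once; it reports no verdict.
The state is a dict: "t": time; "qpos": joint angles; "joint_velocities": joint speeds; "joint_efforts": joint torques, N m; "eef_pos": TCP position; "eef_rot": TCP orientation; "wrist_force": force on the tool from outside, world axes, zero at the start; "ft_torque": the same for the moment, N m; "finger_gap": opening from 0.0 (shut) to 1.0 (fully open).
Only numpy, scipy, OpenCV 4.12 (cv2) and the standard library are available. Lean on these libraries where they do the work, as an engineer would, in place of code of your own. Each camera call takes 0.05 s, during which the arm holds its last target. There are 200 camera calls.

### The job

Get the kitchen scale ready for weighing into the bowl that stands on it: with the fingertips, gently press the round key to switch it on and let it spring back up, then gently press the long bar key in the same way to zero the scale. Leave the square key alone, leave the bowl on the weighing plate and do not disturb the things standing around.

Things in the scene. Friction and masses are not known exactly. Their poses are not given: they have to be found in the camera images.
- kitchen_scale: White kitchen scale, 300 mm long (x), 190 mm wide (y), body top 26 mm above the worktop; it does not move. Origin: centre of its underside; x points from the key console (near end, towards the robot) to the steel weighing plate, z up. The plate, 176x176 mm, top at z = 34 mm, is centred at x = +55 mm; a blank display lies between plate and keys.
- round_key: Key with a round white cap, 24 mm in diameter. On a black bezel, 46x46x4 mm, on the scale's console. Origin: centre of the bezel's underside, 26 mm above the worktop; axes as the scale's. The cap is centred; its top rests 14 mm above the origin. Three keys stand in a row across the scale's near end, 55 mm apart, at scale x = -112 mm; their order varies.
- long_key: Key with a long white bar cap, 42 mm along the scale's x, 16 mm along its y. On a black bezel, 46x46x4 mm, on the scale's console. Origin: centre of the bezel's underside, 26 mm above the worktop; axes as the scale's. The cap is centred; its top rests 14 mm above the origin. Three keys stand in a row across the scale's near end, 55 mm apart, at scale x = -112 mm; their order varies.
- square_key: Key with a large square white cap, 34x34 mm; to be left alone. On a black bezel, 46x46x4 mm, on the scale's console. Origin: centre of the bezel's underside, 26 mm above the worktop; axes as the scale's. The cap is centred; its top rests 14 mm above the origin. Three keys stand in a row across the scale's near end, 55 mm apart, at scale x = -112 mm; their order varies.
- round_key_cap (a joint): Travel of that key's cap straight down, in m: 0 up, 0.007 at the stop; the scale counts it as pressed beyond 0.003. Spring return: about 1.6 N to start it moving, 4 N at 0.003, 7.2 N at the stop.
- long_key_cap (a joint): Travel of that key's cap straight down, in m: 0 up, 0.007 at the stop; the scale counts it as pressed beyond 0.003. Spring return: about 1.6 N to start it moving, 4 N at 0.003, 7.2 N at the stop.
- square_key_cap (a joint): Travel of that key's cap straight down, in m: 0 up, 0.007 at the stop; the scale counts it as pressed beyond 0.003. Spring return: about 1.6 N to start it moving, 4 N at 0.003, 7.2 N at the stop.
- round_key_top (a point): Centre of the round cap's top face; moves with the cap.
- long_key_top (a point): Centre of the long cap's top face; moves with the cap.
- square_key_top (a point): Centre of the square cap's top face; moves with the cap.
- bowl: Blue glazed bowl, 136 mm across the rim, 94 mm high, standing loose on the weighing plate, its rim 128 mm above the worktop and about 100 mm from the key centres. Origin at the centre of its underside.
- jam_jar: Jam jar with a lid, 62 mm in diameter, 86 mm high, loose on the worktop beside the scale. Origin at the centre of its underside.
- flat_tin: Flat round tin, 86 mm in diameter, 40 mm high, loose on the worktop beside the scale. Origin at the centre of its underside.
- spice_jar: Slim spice jar with a screw cap, 46 mm in diameter, 106 mm high, loose on the worktop beside the scale. Origin at the centre of its underside.
Mind the look-alikes: they are no part of the job. Of the things like the flat_tin, leave any that is blue; of the rest the smaller one is meant.

How it is judged:
On the way, in this order (a step that is already met when the one before it is completed fails the run):
1. the round key is pressed (beyond 3 mm), the other keys up (value of joint round_key_cap above 0.003 m and value of joint each of square_key_cap, long_key_cap below 0.001 m), for 0.05 s.
2. the round key is up again (value of joint round_key_cap below 0.001 m), for 0.05 s.
3. the long key is pressed (beyond 3 mm), the other keys up (value of joint long_key_cap above 0.003 m and value of joint each of round_key_cap, square_key_cap below 0.001 m), for 0.05 s.
At the end, for the whole second after the job is handed in: All three keys are up (within 1 mm); the bowl stands upright on the weighing plate and it and the three things beside the scale are upright and within 15 mm of where they began (value of joint each of round_key_cap, square_key_cap, long_key_cap below 0.001 m and distance of each of bowl, jam_jar, flat_tin, spice_jar from where it was at the start of the episode below 0.015 m and angle between each of bowl, jam_jar, flat_tin, spice_jar's own z axis and vertical below 0.1 rad and horizontal distance between bowl and kitchen_scale below 0.09 m); the robot touches nothing.
It fails at once if the square key is pressed (beyond 2 mm) (value of joint square_key_cap above 0.002 m).
It fails at once if the scale or a key is struck or pressed hard (over 20 N) (contact force between any of the arm, the fingers and round_key above 20 N or contact force between any of the arm, the fingers and square_key above 20 N or contact force between any of the arm, the fingers and long_key above 20 N or contact force between any of the arm, the fingers and kitchen_scale above 20 N).
It fails at once if the bowl or a thing beside the scale is shifted or lifted (15 mm) or tipped (distance of any of bowl, jam_jar, flat_tin, spice_jar from where it was at the start of the episode above 0.015 m or angle between any of bowl, jam_jar, flat_tin, spice_jar's own z axis and vertical above 0.2 rad).
It also fails if it takes over 35 s, if anything falls off the work surface, if the arm or the gripper's body presses on something with over 40 N, if the wrist force passes 120 N, or if a joint passes its speed limit or range.

## Working session

There is one attempt and no reset: what is moved stays moved. The work goes in short steps, Python scripts to look and compute and a shell command to move; the robot and the scene stay as the last step left them, time stands still between calls to the robot, and variables do not carry over. Pictures are saved under pics/ and viewed, about 8 in all and at most 12, crops included, and the job is handed in when it is done.

```bash
mkdir -p pics
python3 - <<'E'
from station import arm
import cv2,numpy as np
s=arm.observe();print(s['t'],s['eef_pos'],s['eef_rot'],s['finger_gap'])
ims=[]
for n in("top","scene"):
    f=arm.grab_frame(n);cv2.imwrite(f"pics/{n}0.png",f[:,:,::-1]);p=arm.camera_params(n);np.savez(n+"0.npz",f=f,**{k:np.array(v) for k,v in p.items()});print(n,p)
E
```

```text
0.0 [ 0.16342486 -0.52481712  0.23074639] [ 0.41942979  0.56979514 -0.41889014  0.56916008] 0.9964689405936145
top {'fx': 374.4631268621688, 'fy': 374.4631268621688, 'cx': 250.1299102713089, 'cy': 188.1054462863253, 'R': array([[-0.01013424, -0.99990572,  0.0092649 ],
       [-0.98063603,  0.0081259 , -0.19567048],
       [ 0.19557675, -0.01106847, -0.98062594]]), 't': array([0.09516708, 0.5966028 , 0.96711223])}
scene {'fx': 388.6684873030591, 'fy': 388.6684873030591, 'cx': 258.25644817498204, 'cy': 190.49540971197192, 'R': array([[-0.55972413, -0.82867755,  0.00155338],
       [-0.66201457,  0.44602377, -0.60232841],
       [ 0.49844318, -0.33816611, -0.79824688]]), 't': array([0.41761328, 0.38577248, 0.79718072])}
```

View pics/top0.png

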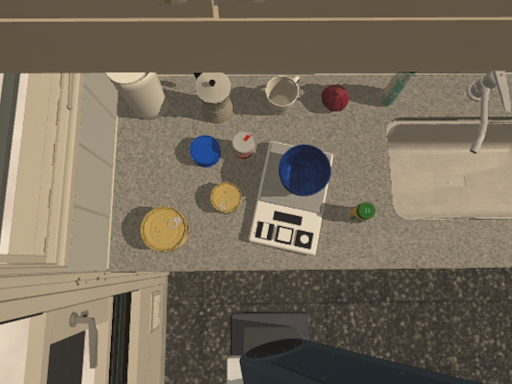

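View pics/scene0.png

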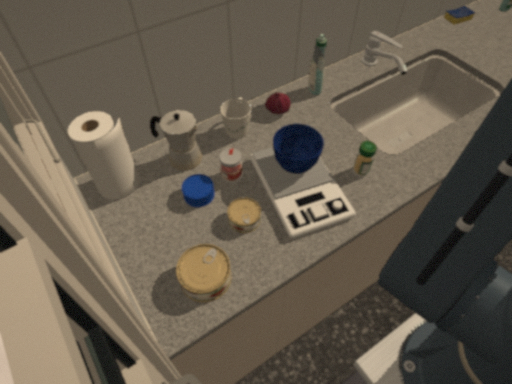

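The top view shows the keys in a row at about (265,231) long, (285,235) square and (305,239) round. The bowl is at (304,170) and the green-capped spice jar at (365,211). Next I'll measure the bezels and caps.

```bash
cat > h.py <<'E'
import numpy as np,cv2
def ray(p,uv,z):
    R,t=np.array(p['R']),np.array(p['t']);c=-R.T@t
    d=R.T@np.array([(uv[0]-p['cx'])/p['fx'],(uv[1]-p['cy'])/p['fy'],1]);return c+d*(z-c[2])/d[2]
def proj(p,X):
    q=np.array(p['R'])@np.array(X)+np.array(p['t']);return [float(p['fx']*q[0]/q[2]+p['cx']),float(p['fy']*q[1]/q[2]+p['cy'])]
E
python3 - <<'E'
from h import *
from scipy.spatial.transform import Rotation as Ro
for n,(a,b,c,d) in dict(top=(248,205,325,256),scene=(270,180,360,240)).items():
    p=np.load(n+"0.npz");f=p['f'][b:d,a:c];g=cv2.cvtColor(f,cv2.COLOR_RGB2GRAY)
    cv2.imwrite(f"pics/{n}crop.png",cv2.resize(f[:,:,::-1],None,fx=8,fy=8,interpolation=cv2.INTER_CUBIC))
    m=(g<75).astype(np.uint8)
    cs,_=cv2.findContours(m,cv2.RETR_EXTERNAL,cv2.CHAIN_APPROX_NONE)
    for k in cs:
        if cv2.contourArea(k)<60: continue
        r=cv2.minAreaRect(k);u=np.array(r[0])+[a,b]
        print(n,'dark',u.round(1),np.round(r[1],1),round(r[2]),ray(p,u,.030).round(4),'corners',[ray(p,q+[a,b],.03)[:2].round(3).tolist() for q in cv2.boxPoints(r)])
p=np.load("top0.npz")
for nm,uv,z in(('spice lid',(366,211),.106),('bowl rim',(305,170),.128),('jam',(244,144),.086),('tin',(226,196),.04),('counter edge',(300,270),0)):print(nm,ray(p,uv,z).round(3))
print(Ro.from_quat([ 0.41942979,0.56979514,-0.41889014,0.56916008]).as_matrix().round(3))
E
```

```text
top dark [303.3 238.9] [15.7 15.9] 10 [ 0.4598 -0.0553  0.03  ] corners [[0.443, -0.03], [0.485, -0.039], [0.477, -0.081], [0.435, -0.072]]
top dark [287.1 217.7] [27.5  8.2] 12 [ 0.5186 -0.0123  0.03  ] corners [[0.516, 0.027], [0.538, 0.022], [0.521, -0.052], [0.499, -0.047]]
scene dark [275.1 221.7] [38.   9.4] 63 [0.5086 0.1087 0.03  ] corners [[0.565, 0.109], [0.563, 0.083], [0.455, 0.108], [0.457, 0.132]]
scene dark [336.4 206.2] [13.8 16.7] 69 [ 0.4578 -0.0525  0.03  ] corners [[0.482, -0.037], [0.473, -0.085], [0.434, -0.067], [0.443, -0.021]]
scene dark [309.5 198.9] [ 6.3 26.9] 72 [ 0.516  -0.0088  0.03  ] corners [[0.533, 0.024], [0.517, -0.05], [0.499, -0.042], [0.515, 0.031]]
spice lid [ 0.525 -0.209  0.106]
bowl rim [ 0.63  -0.051  0.128]
jam [0.715 0.105 0.086]
tin [0.579 0.157 0.04 ]
counter edge [ 0.376 -0.047  0.   ]
[[-0.     0.955  0.297]
 [ 0.001  0.297 -0.955]
 [-1.     0.    -0.001]]
```

View pics/topcrop.png

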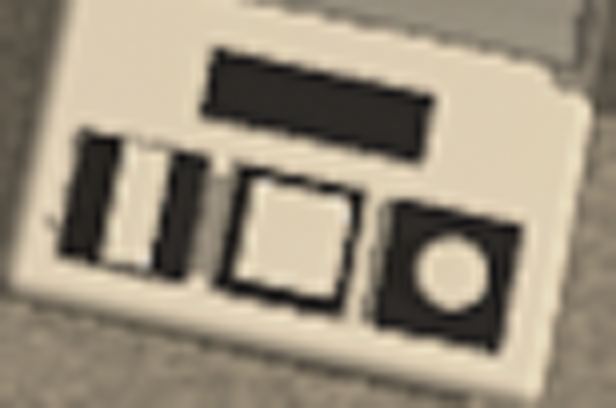

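The two views agree: the round key is at about (0.459, -0.054) and the row runs along (0.22, 0.975), which puts the long key at about (0.483, 0.053). Everything stands below 0.13 m, so I can traverse at 0.23 m while shutting the gripper.

```bash
python3 -m creep '[{"ty":26,"tz":-22,"claw":-1},{"ty":26,"tz":-22,"claw":-1},{"ty":26,"tz":-22,"claw":-1},{"ty":26,"tz":-22,"claw":-1},{"ty":26,"tz":-22,"claw":-1},{"ty":26,"tz":-22,"claw":-1},{"ty":26,"tz":-22,"claw":-1},{"ty":26,"tz":-22,"claw":-1}]' 20
python3 -m creep '[{"ty":26,"tz":-22,"claw":-1},{"ty":26,"tz":-22,"claw":-1},{"ty":26,"tz":-22,"claw":-1},{"ty":26,"tz":-22,"claw":-1},{"ty":26,"tz":-22,"claw":-1},{"ty":20,"tz":-20,"claw":-1},{"claw":-1},{"claw":-1}]'
python3 - <<'E'
from h import *
from station import arm
from scipy.spatial.transform import Rotation as Ro
s=arm.observe();p=arm.camera_params("wrist");f=arm.grab_frame("wrist")
cv2.imwrite("pics/w1.png",f[:,:,::-1]);np.savez("w1.npz",f=f,**{k:np.array(v) for k,v in p.items()})
print(s['eef_pos'],Ro.from_quat(s['eef_rot']).as_matrix().round(3),s['finger_gap'],s['wrist_force'])
print('predicted round,long caps',proj(p,(.459,-.054,.04)),proj(p,(.483,.053,.04)))
E
```

```text
[ 0.16343671 -0.52482965  0.23080966] [[-0.     0.955  0.297]
 [ 0.001  0.297 -0.955]
 [-1.     0.    -0.001]] 1.0016853657035616 [0.66046741 0.22458135 0.75897151]
predicted round,long caps [-302.22071468328073, -476.42350867873347] [-508.65165125911227, -619.9878185315423]validation failed for argument at $[0]...
validation failed for argument at $[0]...
```

View pics/w1.png

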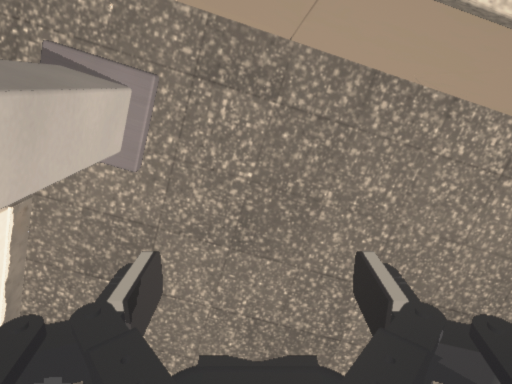

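The arm hasn't moved: the picture shows the floor and the open fingers at the start pose. Rows probably need all five keys, so I'll try one full row first.

```bash
python3 -m creep '[{"tx":0,"ty":26,"tz":-22,"yaw":0,"claw":-1}]' 20
```

```text
t: 0.23
eef_pos: [0.1802, -0.4989, 0.231]
eef_rot: [0.419, 0.569, -0.42, 0.569]
wrist_force: [1.1, -1.5, 0.7]
finger_gap: 0.883
```

```bash
python3 -m creep '[{"tx":0,"ty":28,"tz":-24,"yaw":0,"claw":-1},{"tx":0,"ty":28,"tz":-24,"yaw":0,"claw":-1},{"tx":0,"ty":28,"tz":-24,"yaw":0,"claw":-1},{"tx":0,"ty":28,"tz":-24,"yaw":0,"claw":-1},{"tx":0,"ty":28,"tz":-24,"yaw":0,"claw":-1},{"tx":0,"ty":28,"tz":-24,"yaw":0,"claw":-1},{"tx":0,"ty":28,"tz":-24,"yaw":0,"claw":-1},{"tx":0,"ty":28,"tz":-24,"yaw":0,"claw":-1}]'
python3 -m creep '[{"tx":0,"ty":28,"tz":-24,"yaw":0,"claw":-1},{"tx":0,"ty":28,"tz":-24,"yaw":0,"claw":-1},{"tx":0,"ty":28,"tz":-24,"yaw":0,"claw":-1},{"tx":0,"ty":28,"tz":-24,"yaw":0,"claw":-1},{"tx":0,"ty":0,"tz":0,"yaw":6,"claw":-1},{"tx":0,"ty":0,"tz":0,"yaw":6,"claw":-1},{"tx":0,"ty":0,"tz":0,"yaw":6,"claw":-1},{"tx":0,"ty":0,"tz":0,"yaw":6,"claw":-1}]'
python3 -m creep '[{"tx":0,"ty":0,"tz":0,"yaw":6,"claw":-1},{"tx":0,"ty":0,"tz":0,"yaw":0,"claw":-1},{"tx":0,"ty":0,"tz":0,"yaw":0,"claw":-1}]'
cat > look.py <<'E'
import sys
from h import *
from station import arm
from scipy.spatial.transform import Rotation as Ro
n=sys.argv[1];s=arm.observe();p=arm.camera_params("wrist");f=arm.grab_frame("wrist")
cv2.imwrite(f"pics/{n}.png",f[:,:,::-1]);np.savez(n+".npz",f=f,**{k:np.array(v) for k,v in p.items()})
R=Ro.from_quat(s['eef_rot']).as_matrix()
print(s['t'],s['eef_pos'],R.round(3),s['finger_gap'],s['wrist_force'],s['qpos'].round(2) if hasattr(s['qpos'],'round') else s['qpos'])
for nm,X in(('round',(.459,-.054,.04)),('long',(.483,.053,.04))):print(nm,np.round(proj(p,X)),'tool mm',(R.T@(np.array(X)-s['eef_pos'])*1000).round(1))
E
python3 look.py w2
```

```text
t: 0.9
eef_pos: [0.3391, -0.2448, 0.2313]
eef_rot: [0.419, 0.569, -0.419, 0.569]
wrist_force: [0.6, -0.6, 0.6]
finger_gap: 0.004
t: 1.57
eef_pos: [0.417, -0.1212, 0.2311]
eef_rot: [-0.529, -0.469, 0.529, -0.469]
wrist_force: [-0.4, 0.5, -0.3]
finger_gap: 0.001
t: 1.82
eef_pos: [0.4169, -0.1215, 0.2312]
eef_rot: [-0.552, -0.443, 0.552, -0.442]
wrist_force: [-0.0, -1.1, -0.1]
finger_gap: -0.001
1.8167 [ 0.41691783 -0.12152103  0.23120131] [[-0.     0.976 -0.217]
 [ 0.    -0.217 -0.976]
 [-1.    -0.    -0.   ]] -0.0010661660920613788 [-0.0083084  -1.08591163 -0.06377571] [-0.39  0.14  1.93 -0.    1.07  1.4 ]
round [183. 138.] tool mm [191.2  26.5 -75. ]
long [ 74. 137.] tool mm [ 191.2   26.7 -184.7]
```

View pics/w2.png

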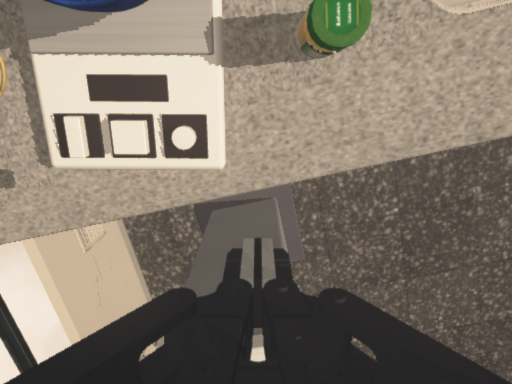

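The wrist view shows the round cap at (183,138) and the long cap at (74,137), right on the predicted pixels. The tool is square to the scale. I'll go above the round key and then down.

```bash
python3 -m creep '[{"tx":0,"ty":13,"tz":-37,"yaw":0,"claw":-1},{"tx":0,"ty":13,"tz":-38,"yaw":0,"claw":-1},{"tx":35,"ty":0,"tz":0,"yaw":0,"claw":-1},{"tx":35,"ty":0,"tz":0,"yaw":0,"claw":-1},{"tx":35,"ty":0,"tz":0,"yaw":0,"claw":-1},{"tx":35,"ty":0,"tz":0,"yaw":0,"claw":-1},{"tx":0,"ty":0,"tz":0,"yaw":0,"claw":-1},{"tx":0,"ty":0,"tz":0,"yaw":0,"claw":-1}]'
python3 look.py w3
```

```text
t: 2.53
eef_pos: [0.4582, -0.054, 0.0909]
eef_rot: [-0.551, -0.443, 0.553, -0.441]
wrist_force: [0.5, -0.1, 0.4]
finger_gap: -0.003
2.5333 [ 0.45817757 -0.05397728  0.09086498] [[-0.003  0.976 -0.218]
 [ 0.001 -0.218 -0.976]
 [-1.    -0.003 -0.   ]] -0.002710855956693027 [ 0.51431921 -0.11285506  0.39209931] [-0.22  0.41  1.99  0.    0.75  1.57]
round [256. 212.] tool mm [50.9  1.  -0.2]
long [ 82. 212.] tool mm [  50.9    1.  -109.8]
```

View pics/w3.png

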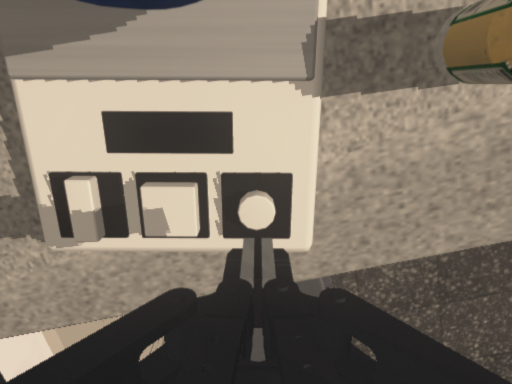

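The cap is at (257,211) against a prediction of (256,212), so the aim is good. I'll go down to about 5 mm above it, then feel for contact in small steps.

```bash
python3 -m creep '[{"tx":20,"ty":1,"tz":0,"yaw":0,"claw":-1},{"tx":15,"ty":0,"tz":0,"yaw":0,"claw":-1},{"tx":10,"ty":0,"tz":0,"yaw":0,"claw":-1},{"tx":0,"ty":0,"tz":0,"yaw":0,"claw":-1},{"tx":0,"ty":0,"tz":0,"yaw":0,"claw":-1}]'
python3 -m creep '[{"tx":2,"ty":0,"tz":0,"yaw":0,"claw":-1},{"tx":2,"ty":0,"tz":0,"yaw":0,"claw":-1},{"tx":2,"ty":0,"tz":0,"yaw":0,"claw":-1},{"tx":0,"ty":0,"tz":0,"yaw":0,"claw":-1},{"tx":0,"ty":0,"tz":0,"yaw":0,"claw":-1}]'
```

```text
t: 3.0
eef_pos: [0.4605, -0.0545, 0.0475]
eef_rot: [0.553, 0.441, -0.552, 0.442]
wrist_force: [-0.3, 0.6, 0.1]
finger_gap: -0.007
t: 3.42
eef_pos: [0.4599, -0.0543, 0.0404]
eef_rot: [-0.552, -0.442, 0.552, -0.442]
wrist_force: [0.1, 0.0, 0.2]
finger_gap: -0.003
```

```bash
python3 -m creep '[{"tx":1,"ty":0,"tz":0,"yaw":0,"claw":-1},{"tx":1,"ty":0,"tz":0,"yaw":0,"claw":-1},{"tx":0,"ty":0,"tz":0,"yaw":0,"claw":-1},{"tx":0,"ty":0,"tz":0,"yaw":0,"claw":-1}]'
python3 -m creep '[{"tx":1,"ty":0,"tz":0,"yaw":0,"claw":-1},{"tx":1,"ty":0,"tz":0,"yaw":0,"claw":-1},{"tx":0,"ty":0,"tz":0,"yaw":0,"claw":-1},{"tx":0,"ty":0,"tz":0,"yaw":0,"claw":-1}]'
```

```text
t: 3.75
eef_pos: [0.4599, -0.0543, 0.0384]
eef_rot: [0.552, 0.442, -0.552, 0.442]
wrist_force: [-1.6, -0.2, 2.8]
finger_gap: 0.002
t: 4.08
eef_pos: [0.46, -0.0543, 0.0363]
eef_rot: [0.552, 0.442, -0.552, 0.442]
wrist_force: [-0.1, -0.3, 4.7]
finger_gap: 0.002
```

4.7 N and z = 36.3 mm both mean about 3.8 mm of travel. I'll add 1 mm for margin, hold, then release.

```bash
python3 -m creep '[{"tx":1,"ty":0,"tz":0,"yaw":0,"claw":-1},{"tx":0,"ty":0,"tz":0,"yaw":0,"claw":-1},{"tx":0,"ty":0,"tz":0,"yaw":0,"claw":-1}]'
python3 -m creep '[{"tx":-3,"ty":0,"tz":0,"yaw":0,"claw":-1},{"tx":-8,"ty":0,"tz":0,"yaw":0,"claw":-1},{"tx":-20,"ty":0,"tz":0,"yaw":0,"claw":-1},{"tx":-20,"ty":0,"tz":0,"yaw":0,"claw":-1},{"tx":0,"ty":0,"tz":-36,"yaw":0,"claw":-1},{"tx":0,"ty":0,"tz":-37,"yaw":0,"claw":-1},{"tx":0,"ty":0,"tz":-37,"yaw":0,"claw":-1},{"tx":0,"ty":0,"tz":0,"yaw":0,"claw":-1}]'
python3 look.py w4
```

```text
t: 4.33
eef_pos: [0.46, -0.0543, 0.0353]
eef_rot: [0.552, 0.442, -0.552, 0.442]
wrist_force: [-0.3, 0.2, 6.5]
finger_gap: -0.006
t: 5.0
eef_pos: [0.4848, 0.0574, 0.087]
eef_rot: [0.552, 0.442, -0.551, 0.443]
wrist_force: [0.4, 0.4, 0.0]
finger_gap: 0.002
5.0 [0.48480238 0.05741554 0.08699642] [[ 0.001  0.976 -0.217]
 [ 0.001 -0.217 -0.976]
 [-1.     0.001 -0.001]] 0.0021076622018980674 [0.39262004 0.42409186 0.03760981] [0.02 0.45 1.93 0.   0.76 1.81]
round [441. 218.] tool mm [ 46.9  -1.1 114.4]
long [264. 217.] tool mm [47.  -0.8  4.7]
```

View pics/w4.png

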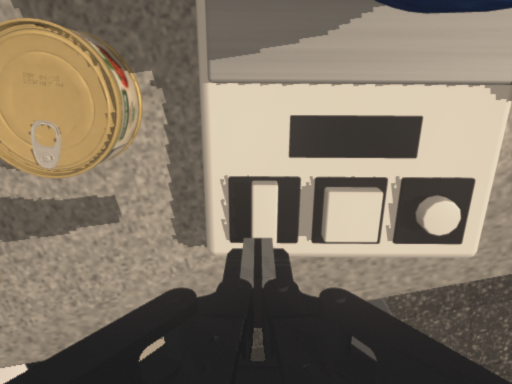

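The round key is up again at (438,216). The long cap is centred near (264,211) and the fingers near column 257, so I'm about 4 mm past it. I'll correct that and descend.

```bash
python3 -m creep '[{"tx":0,"ty":0,"tz":2,"yaw":0,"claw":-1},{"tx":0,"ty":0,"tz":0,"yaw":0,"claw":-1},{"tx":0,"ty":0,"tz":0,"yaw":0,"claw":-1}]'; python3 look.py w5
```

```text
t: 5.3
eef_pos: [0.4833, 0.05, 0.0863]
eef_rot: [-0.552, -0.441, 0.553, -0.441]
wrist_force: [-0.4, -0.1, 0.8]
finger_gap: -0.0
5.3 [0.48330784 0.04998495 0.08633457] [[-0.     0.975 -0.221]
 [-0.    -0.221 -0.975]
 [-1.    -0.     0.   ]] -0.00034352349635369684 [-0.44401286 -0.13593852  0.81940976] [ 0.01  0.45  1.93 -0.    0.76  1.8 ]
round [429. 217.] tool mm [ 46.4  -0.7 106.8]
long [252. 218.] tool mm [46.3 -0.9 -2.9]
```

```bash
python3 -m creep '[{"tx":15,"ty":0,"tz":-3,"yaw":0,"claw":-1},{"tx":15,"ty":0,"tz":0,"yaw":0,"claw":-1},{"tx":10,"ty":0,"tz":0,"yaw":0,"claw":-1},{"tx":0,"ty":0,"tz":0,"yaw":0,"claw":-1},{"tx":0,"ty":0,"tz":0,"yaw":0,"claw":-1},{"tx":0,"ty":0,"tz":0,"yaw":0,"claw":-1}]'
python3 -m creep '[{"tx":2,"ty":0,"tz":0,"yaw":0,"claw":-1},{"tx":2,"ty":0,"tz":0,"yaw":0,"claw":-1},{"tx":2,"ty":0,"tz":0,"yaw":0,"claw":-1},{"tx":0,"ty":0,"tz":0,"yaw":0,"claw":-1},{"tx":0,"ty":0,"tz":0,"yaw":0,"claw":-1}]'
python3 look.py w6
```

```text
t: 5.85
eef_pos: [0.4845, 0.0537, 0.0468]
eef_rot: [0.552, 0.441, -0.552, 0.442]
wrist_force: [0.9, 0.2, 0.0]
finger_gap: -0.001
t: 6.27
eef_pos: [0.4843, 0.054, 0.0403]
eef_rot: [-0.552, -0.442, 0.552, -0.442]
wrist_force: [0.5, -0.3, -0.5]
finger_gap: -0.001
6.2667 [0.48425485 0.05396922 0.04027741] [[-0.     0.976 -0.22 ]
 [-0.    -0.22  -0.976]
 [-1.    -0.     0.   ]] -0.0005245829016572774 [ 0.51535573 -0.25471998 -0.48056189] [ 0.02  0.54  1.95 -0.    0.66  1.81]
round [485. 254.] tool mm [  0.3  -0.9 110.9]
long [259. 254.] tool mm [ 0.3 -1.   1.2]
```

View pics/w6.png

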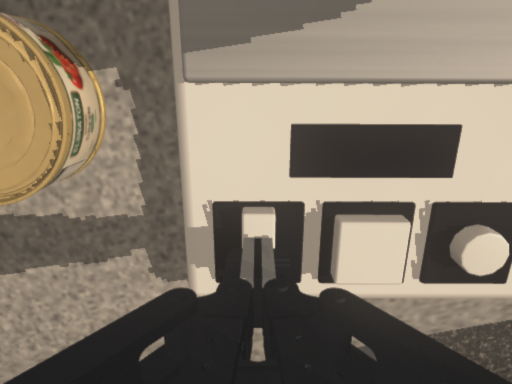

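The fingertips stand on the middle of the long bar, with the cap at column 258 and the fingers at 257. The square cap at about (370,248) is clear. Pressing now.

```bash
python3 -m creep '[{"tx":1,"ty":0,"tz":0,"yaw":0,"claw":-1},{"tx":1,"ty":0,"tz":0,"yaw":0,"claw":-1},{"tx":1,"ty":0,"tz":0,"yaw":0,"claw":-1},{"tx":0,"ty":0,"tz":0,"yaw":0,"claw":-1},{"tx":0,"ty":0,"tz":0,"yaw":0,"claw":-1}]'
python3 -m creep '[{"tx":1,"ty":0,"tz":0,"yaw":0,"claw":-1},{"tx":1,"ty":0,"tz":0,"yaw":0,"claw":-1},{"tx":0,"ty":0,"tz":0,"yaw":0,"claw":-1},{"tx":0,"ty":0,"tz":0,"yaw":0,"claw":-1},{"tx":0,"ty":0,"tz":0,"yaw":0,"claw":-1}]'
```

```text
t: 6.73
eef_pos: [0.4843, 0.054, 0.0374]
eef_rot: [0.552, 0.442, -0.552, 0.442]
wrist_force: [-0.9, 0.8, 2.9]
finger_gap: -0.0
t: 7.15
eef_pos: [0.4844, 0.054, 0.0354]
eef_rot: [0.552, 0.442, -0.552, 0.442]
wrist_force: [-0.3, -0.9, 5.2]
finger_gap: -0.004
```

```bash
python3 -m creep '[{"tx":1,"ty":0,"tz":0,"yaw":0,"claw":-1},{"tx":0,"ty":0,"tz":0,"yaw":0,"claw":-1},{"tx":0,"ty":0,"tz":0,"yaw":0,"claw":-1}]'
python3 -m creep '[{"tx":-3,"ty":0,"tz":0,"yaw":0,"claw":-1},{"tx":-8,"ty":0,"tz":0,"yaw":0,"claw":-1},{"tx":-20,"ty":0,"tz":0,"yaw":0,"claw":-1},{"tx":-30,"ty":0,"tz":0,"yaw":0,"claw":-1},{"tx":-30,"ty":0,"tz":0,"yaw":0,"claw":-1},{"tx":-20,"ty":0,"tz":0,"yaw":0,"claw":-1},{"tx":0,"ty":0,"tz":0,"yaw":0,"claw":-1},{"tx":0,"ty":0,"tz":0,"yaw":0,"claw":-1}]'
python3 look.py w7
python3 - <<'E'
from station import arm;import cv2
cv2.imwrite("pics/scene1.png",arm.grab_frame("scene")[:,:,::-1])
E
```

```text
t: 7.4
eef_pos: [0.4843, 0.054, 0.0344]
eef_rot: [0.552, 0.442, -0.552, 0.442]
wrist_force: [-1.1, 0.4, 7.1]
finger_gap: 0.002
t: 8.07
eef_pos: [0.4845, 0.054, 0.1463]
eef_rot: [0.553, 0.441, -0.552, 0.442]
wrist_force: [0.1, -0.5, -0.3]
finger_gap: -0.002
8.0667 [0.48451089 0.05397392 0.14628534] [[ 0.002  0.976 -0.22 ]
 [-0.    -0.22  -0.976]
 [-1.     0.002 -0.   ]] -0.0024354252135365736 [ 0.1131917  -0.51962684 -0.31479893] [ 0.02  0.35  1.89 -0.    0.9   1.81]
round [397. 189.] tool mm [106.2  -1.3 111. ]
long [258. 189.] tool mm [106.3  -1.5   1.3]
```

View pics/w7.png

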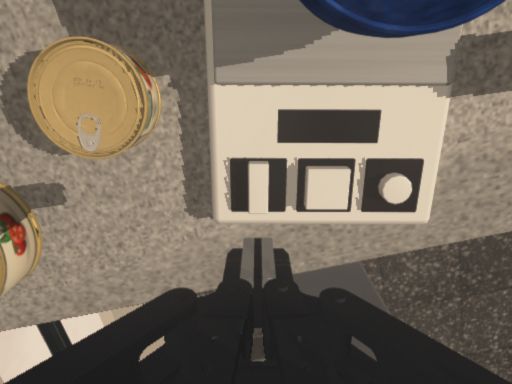

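View pics/scene1.png

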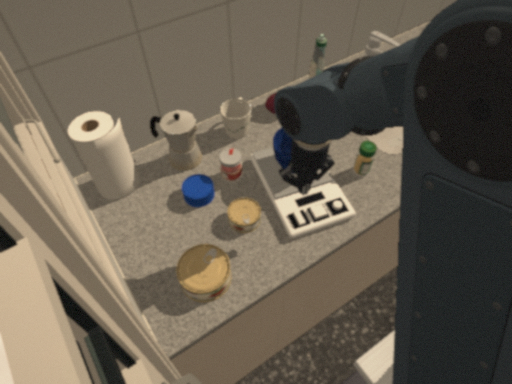

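All three keys look up in the wrist view, at (258,187), (327,188) and (396,188). The jars and tins are where they were, and the fingers are about 106 mm above the keys, touching nothing.

```bash
python3 -c "from station import arm;print(arm.finish_job())"
```

```text
the job is handed in; nothing more can be done
None
```

I pressed the round key and let it spring back, then did the same with the long bar key. The job was handed in at about 8 s of the 35 s allowed, with no verdict reported.

| Key | Wrist force at deepest press | Estimated travel | TCP height |
|---|---|---|---|
| Round | 6.5 N | about 5–6 mm | 35.3 mm |
| Long | 7.1 N | about 6–7 mm | 34.4 mm |

- **Travel:** both presses were well past the 3 mm needed. The figures are worked out from force and height, as I had no direct reading of the caps.
- **Force:** the highest reading was 7.1 N, against the 20 N limit, read only at the end of each move call.
- **Last pictures:** all three keys looked up. The jars and tins stood where they began. The bowl was still on the plate, though the arm hid part of it in the last scene view. I judged this by eye and did not re-measure it.
- **Robot:** it was clear, about 106 mm above the keys, with the wrist force near zero.
- **What went wrong:** the first move calls were refused because rows need all five values, and nothing moved. Going across to the long key, a reading taken mid-motion showed about 4 mm of overshoot. I corrected it before pressing.

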